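# Clamp an objective can in the crank vise

### The arm

A 6-joint arm with a two-finger parallel gripper is mounted at the origin on a cart in front of the work surface, level with it; the furniture and walls round the work are solid. World frame = base frame: x ahead of the robot, y to its left, z up, the work surface at z = 0. Lengths are in mm, angles in rad, forces in N, time in s.
With the tool pointing down it reaches from about 350 to 1000 mm from the base axis. Payload 7.1 kg.
Tool frame: the origin (TCP) lies between the finger pads; the fingertips stand 14 mm ahead of it and the grasp point (between the pads) lies 5 mm behind it; z points along the fingers, y is the direction in which the jaws open and shut (so a half turn about z gives the same grasp; the last joint's range is limited). The gripper opens to 85 mm and grips with 20 to 120 N. Pads are 22 mm wide; open, the fingers measure 114 mm over their backs; the gripper's body (76 mm by 85 mm) begins 54 mm behind the grasp point. The pads swing forward as they close: fully open they stand 13 mm farther back than shut.
Start: joints at [1.185, 0.423, 1.63, -0, 1.089, -0.019], TCP at [224.112, 583.42, 245.319] pointing down, gripper open.
Joint ranges: [-3, 3], [-0.9, 2.11], [0.09, 2.58], [-1.31, 4.45], [0.11, 2.69], [-2.54, 2.54]. Speed limits (rad/s): [2.39, 2.39, 3.01, 3.14, 3.14, 3.14].

### API

Orientations are given as [roll, pitch, yaw] about the fixed x, y, z axes, in that order (R = Rz(yaw) Ry(pitch) Rx(roll)).
In Python, from bench import arm, fingers, solver, readout, imaging gives the robot as it stands. Calls block until the motion is done:
- arm.move_to(position, orientation): joint-space move of the TCP to a pose.
- arm.move_straight(position, max_speed=150, attitude=None, threshold=None): straight line of the TCP; attitude=None keeps the orientation; max_speed is the mean speed in mm/s. With threshold (N) it stops when the force on the tool has changed by that much, and returns True; else False.
- arm.move_j(angles): joint-space move.
- fingers.set_gripper(opening, force=None): finger opening in mm; force is the grip in N (None keeps the last); returns when the fingers have stopped.
- arm.dwell(seconds).
- solver.solve_ik(position, orientation): joint angles nearest the present ones, or None.
- readout.get_obs(): the state.
- imaging.snapshot(name): name is "side" or "top" or "wrist"; returns (picture, depth): 384x512x3 uint8, red, green, blue; 384x512 float32, mm along the optical axis (not along the pixel's ray), 0 where there is no reading.
- imaging.camera_model(name): a dict with "vfov" (degrees; the focal length in pixels is half the picture's height over the tangent of half this angle, whatever the lens; pixels are square), "cx", "cy" (the principal point, pixels), "distortion" ([k1, k2, p1, p2, k3] as OpenCV has them; the pictures are not rectified), "pose" (4x4, takes a point from camera to world coordinates); the wrist camera has in their place "tool_from_camera" (4x4, takes a point from camera to tool coordinates, whose origin is the TCP and whose axes are the flange's). Camera axes: x right, y up, looking along -z (the intrinsics and any distortion apply to the point x, -y, -z); pixel columns grow to the right and rows downward; lengths in mm; the calibration is good to about 2 mm. A picture is of the moment at which its call begins: read the wrist's pose just before it. camera_model takes no time and is no camera call.
A pose or a line that the arm cannot do raises arm.MotionError and nothing moves.
- arm.job_done(): hands the job in, once; it reports no verdict.
The state is a dict: "time_s": time; "qpos": joint angles; "joint_vel": joint speeds; "tau": joint torques, N m; "eef_pos": TCP position; "orientation": TCP orientation; "contact_force": force on the tool from outside, world axes, zero at the start; "ft_torque": the same for the moment, N m; "opening": finger opening in mm.
Only numpy, scipy, OpenCV 4.12 (cv2) and the standard library are available. Lean on these libraries where they do the work, as an engineer would, in place of code of your own. Each camera call takes 0.05 s, during which the arm holds its last target.

### The job

Stand the white objective can with the black screw lid upright on the bed of the small crank vise, between the jaws. Then take the crank by its black grip and wind it clockwise until the moving jaw has closed on the can and holds it firmly against the V jaw, without crushing the thin can; leave the crank there and let go. Leave the other things on the table alone, and move the jaw only by the crank.

Things in the scene. Friction and masses are not known exactly. Their poses are not given: they have to be found in the camera images.
- can_mid (a point): centre (half-way up) of the white plastic can with a black screw lid: upright round can 62 mm tall, body 44 mm diameter, lid 46 mm diameter over the top 18 mm, about 40 g. z axis up through the lid
- can: the same can; origin at the centre of its underside
- vise: fixed aluminium crank vise, 70 mm wide (x), 232 mm long (y); origin in the middle of its underside. +y is the clamping direction: gear housing with the crank at the -y end (top 62 mm above the table), moving jaw, gap, and at the +y end the V jaw, bolted down within a 12 mm range, different each time and not measured. Both jaws end 54 mm above the table; open to both sides (x)
- bed (a point): a point on the flat bed of the vise on which the can is to stand, 20 mm above the table, on the vise's centre line, 40 to 52 mm short of the deepest line of the V jaw (the V's mouth is 13 mm nearer). Axes as the vise. There is at least 38 mm from here to the moving jaw's face at every start
- jaw_face (a point): middle of the moving jaw's rubber face, 37.5 mm above the table, 56 mm wide in x; it moves along the vise's +y when the crank is wound clockwise, 4 mm per rad (25 mm per turn)
- jaw: face plate of the moving jaw, sprung (12 N/mm). About 20 N is a firm hold, 6 to 32 N is accepted, above 42 N crushes the can. Winding drags at the grip with about 2.3 N along the circle, plus 0.11 N for each N of clamping (about 4.5 N at a firm hold; standing still the grip shows about 2 N less than moving); once the can is pinched, 0.1 rad of crank adds about 4 N of clamping
- crank_axis (a point): point on the vertical axis of the crank, on the upper face of the crank arm, 74 mm above the table. Axes as the vise
- grip_mid (a point): centre of the black upright grip on the crank, 18 mm diameter, 46 mm tall, free to spin on its pin; it circles 35 mm from the crank axis, centre 100 mm above the table, its lower end 77 mm (3 mm above the arm). To be gripped from above
- crank (a joint): crank angle in rad, grows clockwise seen from above; at 0 the jaw is wide open and the grip lies on the vise's +y side of the axis. Starts between 0 and 3; the jaw clamps the can somewhere between 11.5 and 15 (about two turns to go), depending on where the V jaw was bolted down. It stays where it is left up to about 18 N of clamping; above that it slips back to about 18 N when let go
- swab_jar: bystander: white jar with a blue lid, 54 mm diameter, 70 mm tall; origin under its centre
- amber_bottle: bystander: amber dropper bottle, 39 mm diameter, 108 mm tall; origin under its centre
- tape_roll: bystander: amber tape roll lying flat, 60 mm diameter, 16 mm high
- needle_box: bystander: flat black box with clear lid, 45x62x16 mm
- lens_cap: bystander: round black cap, 33 mm diameter, 13 mm high
Not all that is in view belongs to the job. Of the things that look like the can, the larger one is meant.

How it is judged:
By the outcome, as a careful person would: the job done as asked, in the order asked, and still so for the second after the job is handed in, with the robot touching nothing.
It also fails if it takes over 72 s, if anything falls off the work surface, if the arm or the gripper's body presses on something with over 40 N, if the wrist force passes 120 N, or if a joint passes its speed limit or range.

## Working session

There is one attempt and no reset: what is moved stays moved. The work goes in short steps, each a Python script; the robot and the scene stay as the last script left them, time stands still between calls to the robot, and variables do not carry over. Pictures are saved under pics/ and viewed, and the job is handed in when it is done.

```bash
mkdir -p pics; ls; cat > h.py <<'E'
import numpy as np, cv2
from bench import arm, fingers, solver, readout, imaging
from scipy.spatial.transform import Rotation as R
def K(m):
    f=192/np.tan(np.radians(m["vfov"])/2)
    return np.array([[f,0,m["cx"]],[0,f,m["cy"]],[0,0,1.]])
def pose(name):
    m=imaging.camera_model(name)
    if name!="wrist": return m,np.array(m["pose"])
    o=readout.get_obs(); T=np.eye(4); T[:3,:3]=R.from_euler('xyz',o["orientation"]).as_matrix(); T[:3,3]=o["eef_pos"]
    return m,T@np.array(m["tool_from_camera"])
def snap(name,fn):
    m,T=pose(name); p,d=imaging.snapshot(name)
    cv2.imwrite(f"pics/{fn}.png",p[:,:,::-1]); np.savez(f"pics/{fn}.npz",p=p,d=d,T=T,K=K(m),D=np.array(m["distortion"],float))
def load(fn): return np.load(f"pics/{fn}.npz")
def ray(s,u,v):
    n=cv2.undistortPoints(np.array([[[u,v]]],float),s["K"],s["D"])[0,0]
    return s["T"][:3,:3]@np.array([n[0],-n[1],-1.])
def atz(fn,u,v,z):
    s=load(fn); r=ray(s,u,v); c=s["T"][:3,3]; return c+r*(z-c[2])/r[2]
def atd(fn,u,v):
    s=load(fn); return s["T"][:3,3]+ray(s,u,v)*s["d"][int(round(v)),int(round(u))]
def cloud(fn):
    s=load(fn); h,w=s["d"].shape; uu,vv=np.meshgrid(np.arange(w),np.arange(h))
    n=cv2.undistortPoints(np.stack([uu,vv],-1).reshape(-1,1,2).astype(float),s["K"],s["D"])[:,0]
    c=np.c_[n[:,0],-n[:,1],-np.ones(len(n))]*s["d"].reshape(-1,1)
    P=c@s["T"][:3,:3].T+s["T"][:3,3]; P[s["d"].ravel()==0]=np.nan
    return P.reshape(h,w,3)
def proj(fn,P):
    s=load(fn); c=(np.array(P)-s["T"][:3,3])@s["T"][:3,:3]; c=c*[1,-1,-1]
    return cv2.projectPoints(c.reshape(-1,1,3),np.zeros(3),np.zeros(3),s["K"],s["D"])[0][:,0]
E
python3 - <<'E'
from h import *
for n in("side","top","wrist"): snap(n,n+"0")
print(readout.get_obs())
for n in("side","top","wrist"): print(imaging.camera_model(n))
E
```

```text
pics
{'time_s': 0.15, 'qpos': array([ 1.18500887e+00,  4.23706217e-01,  1.63052185e+00, -5.25367194e-06,
        1.08859128e+00, -1.89605833e-02]), 'joint_vel': array([ 0.00213285, -0.00207209, -0.0029816 , -0.00029556,  0.00043436,
       -0.00134454]), 'tau': array([-4.95759668e-04, -5.57764864e+01, -2.82017595e+01, -6.88272121e-05,
        4.76579648e-03, -8.07756328e-05]), 'eef_pos': array([223.95738418, 583.05136817, 244.69579066]), 'orientation': array([-3.14036609e+00, -1.86066919e-05,  2.77476821e+00]), 'contact_force': array([-0.52464045,  0.08983821,  0.24740231]), 'ft_torque': array([-0.04220393, -0.02024095,  0.02699227]), 'opening': 85.55434809718206}
{'vfov': 50.90838386120077, 'cx': 251.38778435762893, 'cy': 196.79466324626998, 'distortion': array([-0.04019741,  0.        ,  0.        ,  0.        ,  0.        ]), 'pose': array([[ 7.35805947e-01,  5.00285077e-01, -4.56403823e-01,
        -7.35045791e+01],
       [-6.76944336e-01,  5.61629648e-01, -4.75729444e-01,
        -6.43997933e+02],
       [ 1.83295773e-02,  6.59004538e-01,  7.51915584e-01,
         9.88550016e+0
[... 426 characters left out ...]
1692e+01],
       [-1.04065526e-03,  2.00613313e-01,  9.79669952e-01,
         1.77965750e+03],
       [ 0.00000000e+00,  0.00000000e+00,  0.00000000e+00,
         1.00000000e+00]])}
{'vfov': 71.404091646031, 'cx': 252.04976619609783, 'cy': 190.25458225110543, 'distortion': array([0.0177456, 0.       , 0.       , 0.       , 0.       ]), 'tool_from_camera': array([[ 5.05982354e-04,  9.57060158e-01,  2.89888940e-01,
         7.37245804e+01],
       [ 9.99999725e-01, -6.41495839e-04,  3.72445716e-04,
        -4.87675859e-01],
       [ 5.42415505e-04,  2.89888672e-01, -9.57060219e-01,
        -1.28351681e+02],
       [ 0.00000000e+00,  0.00000000e+00,  0.00000000e+00,
         1.00000000e+00]])}
```

View pics/side0.png

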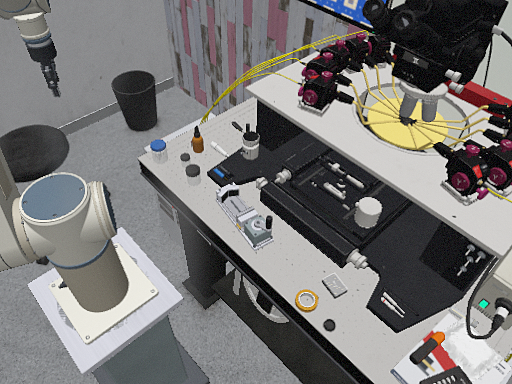

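View pics/top0.png

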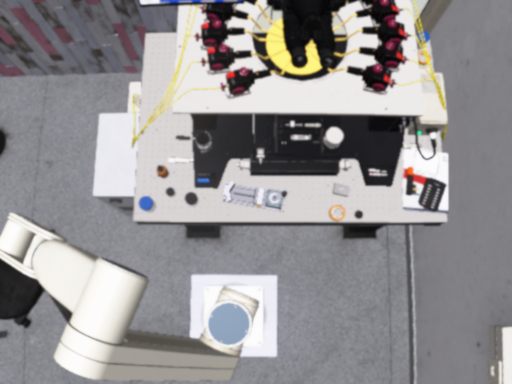

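View pics/wrist0.png

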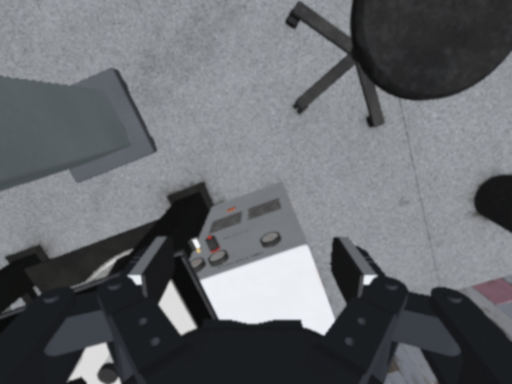

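```bash
python3 - <<'E'
from h import *
a=cv2.imread("pics/side0.png")[110:270,140:300]; cv2.imwrite("pics/side0c.png",cv2.resize(a,None,fx=3.75,fy=3.75,interpolation=cv2.INTER_CUBIC))
a=cv2.imread("pics/top0.png")[150:230,130:300]; cv2.imwrite("pics/top0c.png",cv2.resize(a,None,fx=4.7,fy=4.7,interpolation=cv2.INTER_CUBIC))
P=cloud("top0")
for u,v in[(191,199),(170,191),(147,203),(163,171),(273,198),(284,193),(235,190),(203,140)]: print(u,v,P[v,u].round())
P=cloud("side0")
for u,v in[(193,168),(185,157),(268,222),(257,238),(225,192)]: print(u,v,P[v,u].round())
E
```

```text
191 199 [421. 162.  63.]
170 191 [455. 244.  46.]
147 203 [405. 325.  68.]
163 171 [529. 272.  57.]
273 198 [ 424. -141.   75.]
284 193 [ 434. -178.  121.]
235 190 [463.   1.  31.]
203 140 [637. 119. 101.]
193 168 [431. 160.  62.]
185 157 [452. 235.  45.]
268 222 [ 432. -186.  110.]
257 238 [ 404. -174.   48.]
225 192 [447.  18.  52.]
```

View pics/side0c.png

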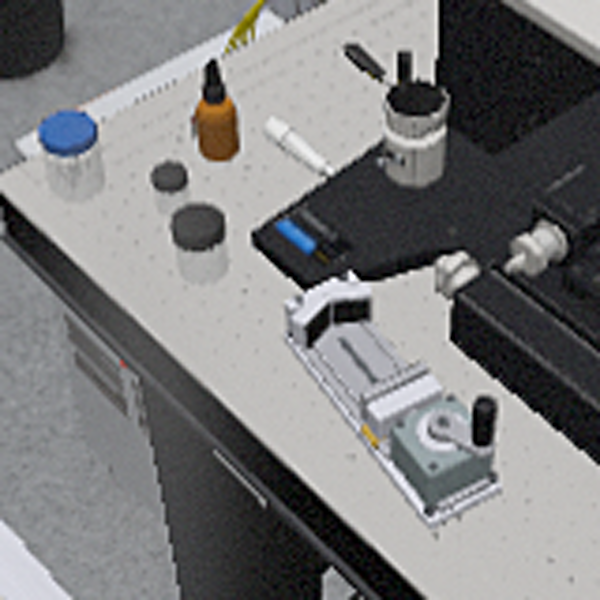

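View pics/top0c.png

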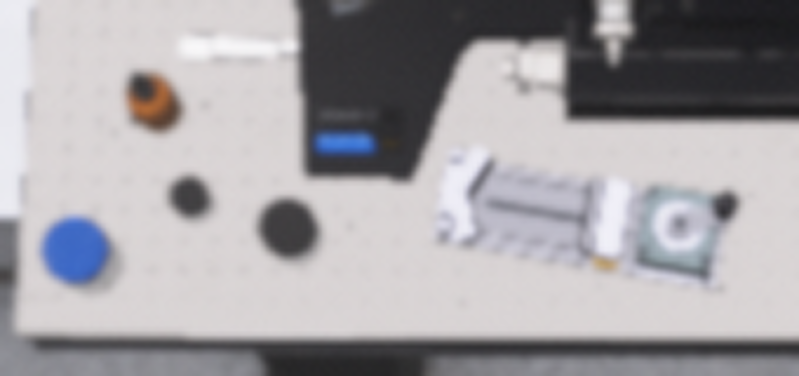

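```bash
python3 - <<'E'
from h import *
pi=np.pi
arm.move_to([424,180,200],[pi,0,pi/2]); snap("wrist","w1")
arm.move_to([430,-60,270],[pi,0,pi/2]); snap("wrist","w2")
o=readout.get_obs(); print(o["time_s"],o["qpos"],o["eef_pos"],o["orientation"])
E
```

```text
2.8917 [-1.63941680e-01  1.03398703e-01  2.00775748e+00  3.20949873e-04
  1.03121082e+00 -1.65301028e-01] [429.97959356 -58.9881448  269.58037255] [-3.14087412e+00 -3.98893951e-04  1.57199053e+00]
```

View pics/w1.png

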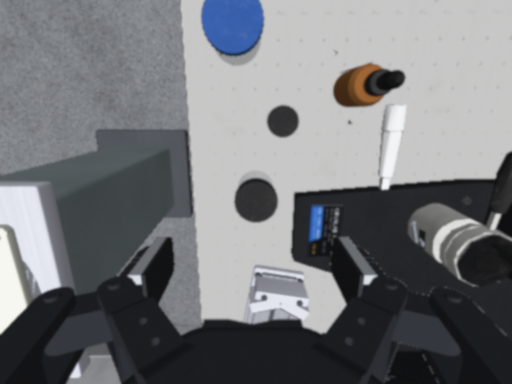

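View pics/w2.png

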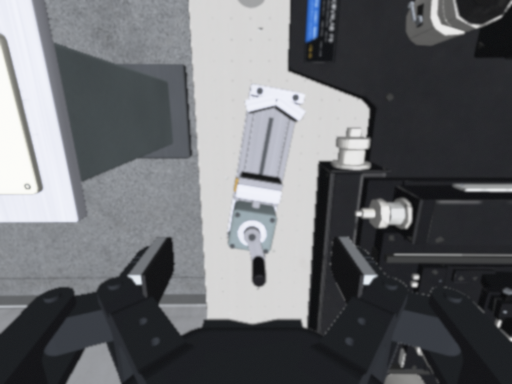

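```bash
python3 - <<'E'
from h import *
a=cv2.imread("pics/w2.png")[70:300,200:400]; cv2.imwrite("pics/w2c.png",cv2.resize(a,None,fx=2.6,fy=2.6,interpolation=cv2.INTER_CUBIC))
P=cloud("w2")
Z=P[...,2]
def st(n,m): 
    q=P[m&np.isfinite(Z)]; print(n,len(q),q.min(0).round(1),q.max(0).round(1),q.mean(0).round(1))
for u,v in[(345,230),(340,200),(390,250),(352,150),(352,130),(330,300),(385,180),(259,262),(252,234),(236,210),(270,210),(237,243),(268,248)]: print(u,v,P[v,u].round(1))
# lid
P1=cloud("w1"); m=(abs(P1[...,0]-424)<40)&(abs(P1[...,1]-160)<40)&(P1[...,2]>55); q=P1[m]; print(len(q),q.mean(0),q.min(0),q.max(0))
(c,r)=cv2.minEnclosingCircle(q[:,:2].astype(np.float32)); print("lid",c,r)
# circle by image
g=cv2.cvtColor(cv2.imread("pics/w1.png"),cv2.COLOR_BGR2GRAY)[170:230,225:287]
mm=(g<100).astype(np.uint8); M=cv2.moments(mm,True); u,v=M['m10']/M['m00']+225,M['m01']/M['m00']+170; print(u,v,M['m00'],atz("w1",u,v,62))
E
```

```text
345 230 [ 550.8 -136.3   79.6]
340 200 [540.7 -95.4  78.9]
390 250 [ 593.4 -145.9  113.9]
352 150 [555.8 -35.2  60.2]
352 130 [554.9 -11.   55.1]
330 300 [ 541.  -246.2   77.7]
385 180 [586.6 -66.   91.8]
259 262 [ 438.9 -173.9   95.8]
252 234 [ 429.9 -144.7   74.8]
236 210 [ 408.1 -116.9   58.5]
270 210 [ 455.5 -123.3   41.7]
237 243 [ 409.  -164.5   62.6]
268 248 [ 452.4 -172.7   61.8]
18758 [424.39132005 191.95281013 256.23824132] [384.0115083  137.03217912  55.08765906] [463.97536443 199.99959351 286.8907662 ]
lid (423.9075927734375, 179.93771362304688) 43.527740478515625
255.59375 199.70486111111111 1440.0 [428.07661394 162.89376762  62.        ]
```

View pics/w2c.png

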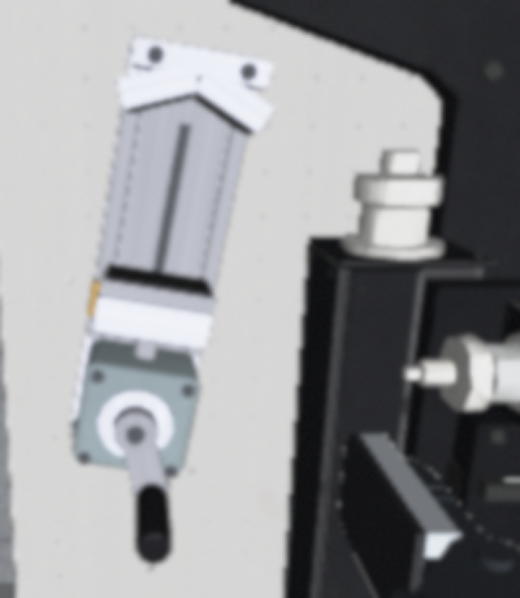

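```bash
python3 - <<'E'
from h import *
P1=cloud("w1"); m=(abs(P1[...,0]-424)<40)&(abs(P1[...,1]-160)<40)&(abs(P1[...,2]-62)<4); q=P1[m]; print(len(q),np.median(q,0),q.min(0),q.max(0))
c,r=cv2.minEnclosingCircle(q[:,:2].astype(np.float32)); print("lid",c,r)
P=cloud("w2")
f=lambda x,y,z:(atz("w2",200+x/2.6,70+y/2.6,z)).round(1)
print("axis",f(134,434,76),f(137,427,76),"apex",f(196,95,54))
print("V tip corners",f(121,108,54),f(268,132,54), "plate bk",f(132,38,40),f(272,63,40))
print("slot",f(186,127,20),f(160,270,20))
print("jaw back",f(92,332,54),f(205,346,54),"front",f(105,290,54),f(212,300,54))
print("bolts housing",f(97,376,62),f(188,391,62),f(84,457,62),f(171,470,62))
print("grip top",f(152,547,123),"base",f(150,490,77))
m=(abs(P[...,0]-435)<30)&(abs(P[...,1]+180)<40)&(P[...,2]>115); q=P[m];print(len(q),q.mean(0))
m=(abs(P[...,0]-480)<30)&(abs(P[...,1]+120)<40)&(P[...,2]>70)
b=P[(P[...,0]>480)&(P[...,0]<560)&(P[...,2]>60)&(P[...,2]<130)&(P[...,1]<-80)]; print("block xmin",np.percentile(b[:,0],[0,1,5,50]),np.percentile(b[:,2],[50,95]))
E
```

```text
1421 [428.56618712 161.08861114  62.11491803] [406.21141082 137.03217912  58.12912143] [452.01193421 182.98957453  64.53167911]
lid (429.03924560546875, 160.10055541992188) 23.270132064819336
axis [ 429.3 -148.4   76. ] [ 430.8 -144.4   76. ] apex [458.4  17.1  54. ]
V tip corners [423.   11.3  54. ] [4.934e+02 3.000e-01 5.400e+01] plate bk [428.2  43.3  40. ] [496.  32.  40.]
slot [456.4   1.5  20. ] [443.6 -75.6  20. ]
jaw back [ 407.3 -100.8   54. ] [ 466.5 -108.5   54. ] front [414.3 -78.1  54. ] [469.4 -83.4  54. ]
bolts housing [ 410.  -122.2   62. ] [ 457.5 -130.6   62. ] [ 402.3 -169.1   62. ] [ 449.3 -176.9   62. ]
grip top [ 437.7 -181.9  123. ] base [ 437.7 -180.1   77. ]
180 [ 438.35685728 -180.69168473  121.35060058]
block xmin [526.04588163 526.29759944 526.53233134 536.37545563] [78.67726925 80.43935994]
```

```bash
python3 - <<'E'
from h import *
pi=np.pi; A=[pi,0,1.403]
fingers.set_gripper(64,25)
arm.move_to([428.5,160.8,110],A)
print(arm.move_straight([428.5,160.8,46],120,threshold=8))
fingers.set_gripper(40,25); o=readout.get_obs(); print(o["time_s"],o["opening"],o["eef_pos"],o["contact_force"])
arm.move_straight([428.5,160.8,120],150)
o=readout.get_obs(); print(o["time_s"],o["opening"],o["eef_pos"],o["contact_force"])
arm.move_to([452.6,-15.5,120],A); snap("wrist","w3"); snap("side","s3")
o=readout.get_obs(); print(o["time_s"],o["opening"],o["eef_pos"],o["contact_force"])
E
```

```text
False
5.2833 45.23113014458624 [429.20948583 161.06434677  47.03056423] [-0.04789812 -0.60475578  5.37580952]
5.925 45.202341752828566 [428.25154497 160.74672635 119.85454843] [-0.45066582 -0.16786355 -0.10992167]
6.7667 45.31593657881158 [452.33227168 -14.29640946 119.6135022 ] [ 0.73825721 -0.29605001 -0.35559112]
```

View pics/w3.png

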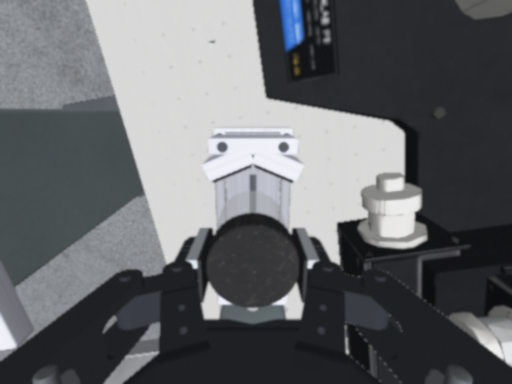

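```bash
python3 - <<'E'
from h import *
a=cv2.imread("pics/s3.png")[110:270,160:320]; cv2.imwrite("pics/s3c.png",cv2.resize(a,None,fx=3.75,fy=3.75,interpolation=cv2.INTER_CUBIC))
E
```

```text
(no output)
```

View pics/s3c.png

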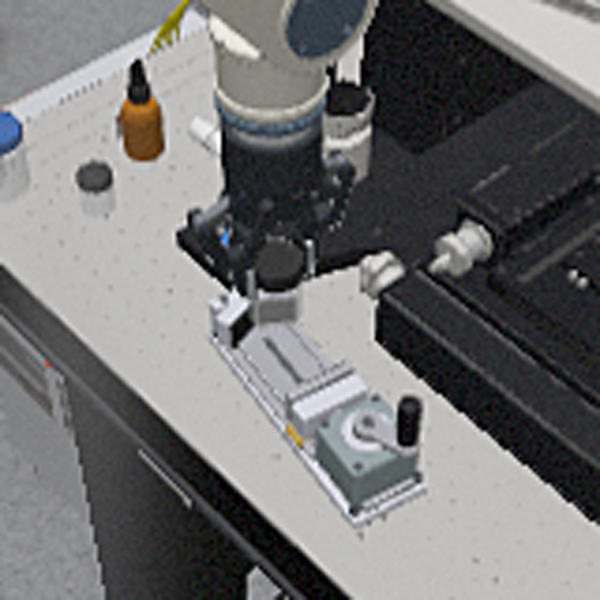

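```bash
python3 - <<'E'
from h import *
print("apex",atz("w3",253.5,166,54),atz("w3",253,156,54),"tips",atz("w3",204,170,54),atz("w3",303,169,54),"lid",atz("w3",252.5,260,139))
E
```

```text
apex [458.69926572  17.5028235   54.        ] [459.56974576  24.872601    54.        ] tips [422.06819508  20.64932563  54.        ] [494.38573862   9.15411768  54.        ] lid [453.55253834  -8.50395464 139.        ]
```

```bash
python3 - <<'E'
from h import *
a=cv2.imread("pics/w3.png")[120:320,180:330]; cv2.imwrite("pics/w3c.png",cv2.resize(a,None,fx=3,fy=3,interpolation=cv2.INTER_CUBIC))
E
```

```text
(no output)
```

View pics/w3c.png

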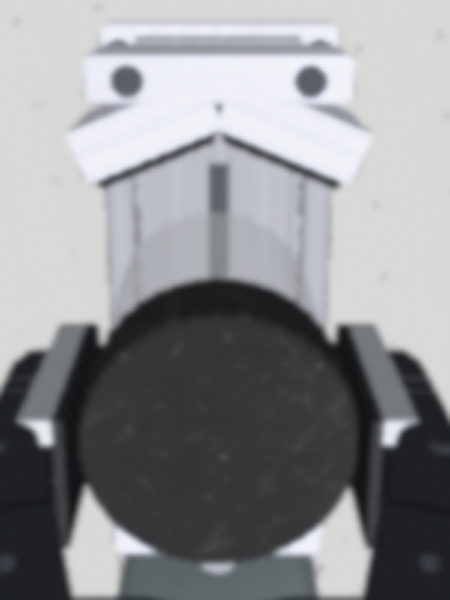

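```bash
python3 - <<'E'
from h import *
print("lid",atz("w3",253,266.7,135.6))
o=readout.get_obs();f0=o["contact_force"]
arm.move_straight([452.6,-15.5,73],120)
print(arm.move_straight([452.6,-15.5,64.0],25,threshold=4))
o=readout.get_obs(); print(o["time_s"],o["opening"],o["eef_pos"],o["contact_force"])
fingers.set_gripper(62)
o=readout.get_obs(); print(o["time_s"],o["opening"],o["eef_pos"],o["contact_force"])
arm.move_straight([452.6,-15.5,150],150)
arm.move_to([438,-70,190],[np.pi,0,1.403]); snap("wrist","w4"); snap("side","s4")
a=cv2.imread("pics/s4.png")[110:270,160:320]; cv2.imwrite("pics/s4c.png",cv2.resize(a,None,fx=3.75,fy=3.75,interpolation=cv2.INTER_CUBIC))
print(readout.get_obs()["time_s"])
E
```

```text
lid [452.83342203 -14.18173609 135.6       ]
True
7.6417 45.10143717313807 [453.27290003 -15.48088398  66.80928165] [-1.14242176 -0.89270584  5.59888083]
7.95 61.730850542132615 [452.68339589 -15.38928893  66.20586623] [-0.35365305  0.17446082  0.03241047]
9.1417
```

View pics/w4.png

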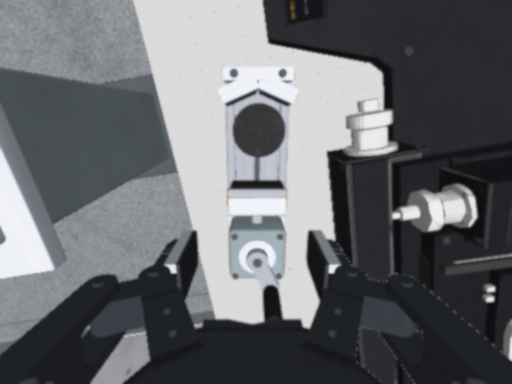

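View pics/s4c.png

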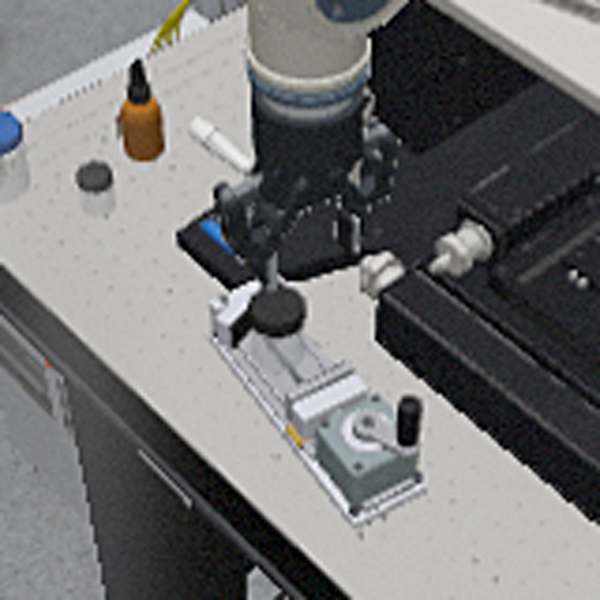

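```bash
cat >> h.py <<'E'
TH=-0.168; XH=np.array([np.cos(TH),np.sin(TH)]); YH=np.array([-np.sin(TH),np.cos(TH)])
AT=[np.pi,0,1.403]; ZG=97.
def dr(q): return np.sin(q)*XH+np.cos(q)*YH
def tg(q): return np.cos(q)*XH-np.sin(q)*YH
def ang(p,C):
    d=np.array(p)[:2]-C; return np.arctan2(d@XH,d@YH)
def step(C,q,sp=60,r=35.):
    p=C+r*dr(q); arm.move_straight([p[0],p[1],ZG],sp)
    o=readout.get_obs(); qa=ang(o["eef_pos"],C); qa+=2*np.pi*np.round((q-qa)/2/np.pi)
    f=o["contact_force"][:2]; d=o["eef_pos"][:2]-C
    return dict(t=o["time_s"],q=q,qa=qa,ft=-f@tg(qa),fr=-f@dr(qa),r=np.hypot(*d),p=o["eef_pos"][:2],fz=o["contact_force"][2],op=o["opening"])
def show(s): print("t%.2f q%.3f qa%.3f drag%.2f rad%.2f r%.2f fz%.1f op%.1f"%(s["t"],s["q"],s["qa"],s["ft"],s["fr"],s["r"],s["fz"],s["op"]))
E
python3 - <<'E'
from h import *
print("axis",atz("w4",257,262,76))
fingers.set_gripper(45,30)
arm.move_to([438.4,-181.5,150],AT)
snap("wrist","w5")
print(arm.move_straight([438.4,-181.5,ZG],100,threshold=8))
o=readout.get_obs(); print(o["time_s"],o["eef_pos"],o["contact_force"])
fingers.set_gripper(12,30)
arm.dwell(0.2)
o=readout.get_obs(); print(o["time_s"],o["opening"],o["eef_pos"],o["contact_force"],ang(o["eef_pos"],np.array([429.7,-149.2])))
E
```

```text
axis [ 429.59518139 -147.47835011   76.        ]
False
10.725 [ 438.72626146 -181.26786728   97.29412229] [ 0.01280134  0.31876939 -0.48688537]
11.2833 16.970626395831122 [ 438.72189009 -181.57575316   97.65848237] [-0.37348745  1.64456091  5.4113833 ] 2.7018251664088258
```

View pics/w5.png

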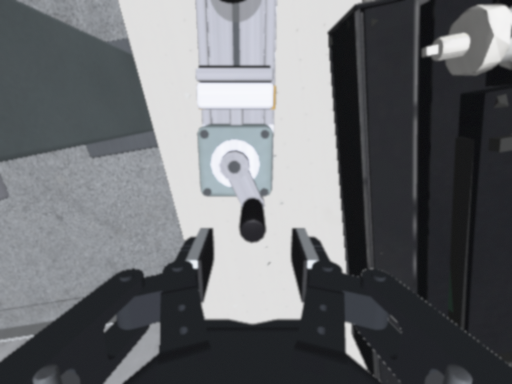

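```bash
python3 - <<'E'
from h import *
C=np.array([429.4,-147.9])
for q in np.arange(2.9,4.5,0.25): show(step(C,q))
E
```

```text
t11.54 q2.900 qa2.904 drag-1.95 rad2.05 r34.95 fz7.8 op16.9
t11.83 q3.150 qa3.158 drag-2.40 rad1.76 r34.94 fz8.1 op16.8
t12.12 q3.400 qa3.411 drag-1.56 rad2.41 r34.96 fz9.6 op16.3
t12.42 q3.650 qa3.665 drag-2.09 rad1.19 r34.96 fz9.8 op16.8
t12.71 q3.900 qa3.913 drag-3.22 rad1.64 r34.97 fz10.4 op16.6
t13.00 q4.150 qa4.159 drag-2.42 rad1.42 r34.99 fz10.6 op16.5
t13.29 q4.400 qa4.408 drag-1.98 rad2.11 r35.00 fz11.0 op16.9
```

```bash
python3 - <<'E'
from h import *
C=np.array([429.4,-147.9])
snap("wrist","w6")
for i in range(4):
    o=readout.get_obs(); qa=ang(o["eef_pos"],C); f=o["contact_force"]; print(qa+2*np.pi,-f[:2]@tg(qa),-f[:2]@dr(qa),f[2],o["eef_pos"]); arm.dwell(.15)
E
```

```text
4.4067216893356225 -1.7187241545390612 1.5386853502597033 10.406028906812647 [ 394.72545591 -152.70393749   97.54632902]
4.404330041068845 -3.194287550542458 0.7156600212951812 10.501134572385642 [ 394.75719478 -152.78401215   97.56301352]
4.404830965242339 -2.097837375528969 0.7397731980224658 10.687197301000369 [ 394.72227339 -152.77122051   97.54895428]
4.4043276978344075 -1.8998781282008035 0.13353902871120585 10.813905561669593 [ 394.75166338 -152.78487478   97.56558094]
```

View pics/w6.png

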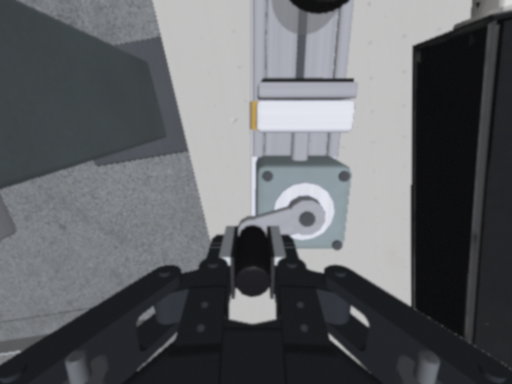

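```bash
python3 - <<'E'
from h import *
C=np.array([429.4,-147.9])
L=[]
for q in np.arange(4.7,10.7,0.3): s=step(C,q,70); show(s)
snap("wrist","w7"); snap("side","s7")
E
```

```text
t14.24 q4.700 qa4.707 drag-1.72 rad0.95 r35.04 fz9.9 op16.8
t14.54 q5.000 qa5.008 drag-2.25 rad-1.37 r35.05 fz10.7 op17.1
t14.84 q5.300 qa5.309 drag-1.64 rad-1.41 r35.08 fz11.1 op16.7
t15.14 q5.600 qa5.610 drag-2.90 rad-1.97 r35.11 fz10.3 op16.6
t15.44 q5.900 qa5.915 drag-2.98 rad-3.53 r35.12 fz9.4 op16.7
t15.74 q6.200 qa6.223 drag-1.26 rad-3.15 r35.10 fz8.7 op16.5
t16.04 q6.500 qa6.524 drag-2.51 rad-1.51 r35.15 fz7.6 op17.1
t16.34 q6.800 qa6.823 drag-1.34 rad0.55 r35.17 fz6.7 op16.8
t16.64 q7.100 qa7.121 drag-2.29 rad-0.73 r35.16 fz7.6 op16.9
t16.94 q7.400 qa7.419 drag-2.27 rad0.04 r35.14 fz8.0 op16.7
t17.24 q7.700 qa7.717 drag-1.83 rad-0.10 r35.10 fz8.0 op17.0
t17.54 q8.000 qa8.017 drag-2.88 rad0.22 r35.05 fz9.7 op16.5
t17.84 q8.300 qa8.319 drag-2.08 rad-1.60 r34.99 fz10.7 op16.8
t18.14 q8.600 qa8.620 drag-2.86 rad-0.23 r34.96 fz9.8 op16.6
t18.44 q8.900 qa8.924 drag-2.74 rad-0.04 r34.93 fz10.4 op16.7
t18.74 q9.200 qa9.228 drag-2.31 rad-0.46 r34.90 fz12.2 op16.6
t19.04 q9.500 qa9.533 drag-2.28 rad1.19 r34.93 fz12.8 op16.7
t19.34 q9.800 qa9.834 drag-1.49 rad1.87 r34.96 fz11.8 op16.5
t19.64 q10.100 qa10.123 drag-1.75 rad3.47 r35.00 fz11.4 op16.5
t19.94 q10.400 qa10.414 drag-1.96 rad2.26 r35.01 fz11.3 op16.4
```

View pics/w7.png

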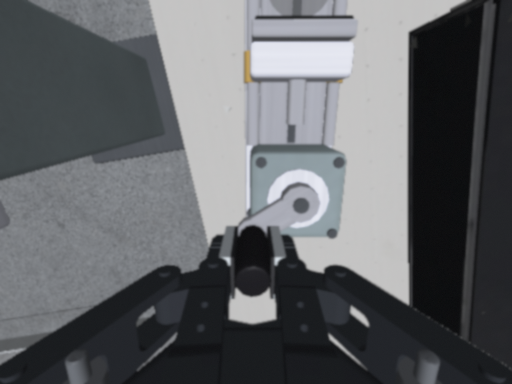

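```bash
python3 - <<'E'
from h import *
C=np.array([429.4,-147.9])
for q in np.arange(10.6,12.21,0.2): s=step(C,q,25); show(s)
snap("side","s8");snap("wrist","w8")
a=cv2.imread("pics/s8.png")[130:250,190:310]; cv2.imwrite("pics/s8c.png",cv2.resize(a,None,fx=5,fy=5,interpolation=cv2.INTER_CUBIC))
E
```

```text
t20.48 q10.600 qa10.600 drag-0.72 rad1.34 r35.01 fz10.2 op17.0
t20.91 q10.800 qa10.799 drag0.05 rad0.26 r35.03 fz11.3 op16.6
t21.34 q11.000 qa10.999 drag-0.63 rad1.30 r35.00 fz10.3 op16.5
t21.77 q11.200 qa11.198 drag-0.70 rad0.08 r35.04 fz11.1 op16.6
t22.21 q11.400 qa11.397 drag-0.14 rad1.42 r35.08 fz11.7 op16.9
t22.64 q11.600 qa11.595 drag-0.16 rad-0.06 r35.14 fz11.0 op16.8
t23.07 q11.800 qa11.793 drag-0.29 rad-0.48 r35.12 fz12.2 op17.1
t23.51 q12.000 qa11.989 drag0.96 rad0.37 r35.19 fz11.9 op17.0
t23.94 q12.200 qa12.186 drag0.08 rad0.21 r35.17 fz12.8 op17.0
```

View pics/s8c.png

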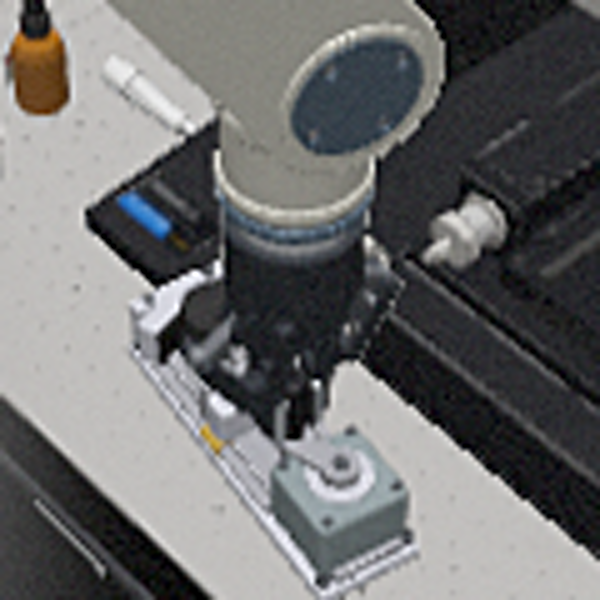

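View pics/w8.png

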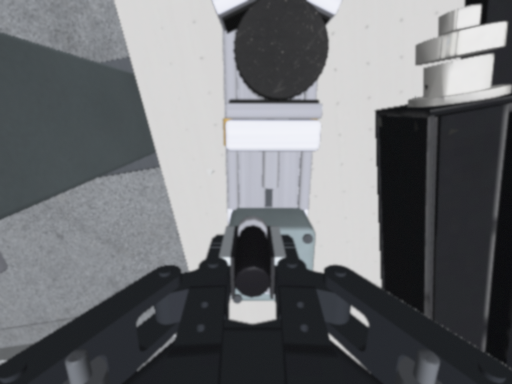

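```bash
python3 - <<'E'
from h import *
C=np.array([429.4,-147.9])
a=cv2.imread("pics/w8.png")[0:170,200:360]; cv2.imwrite("pics/w8c.png",cv2.resize(a,None,fx=3.5,fy=3.5,interpolation=cv2.INTER_CUBIC))
for n,u,v,z in[("lid",281,47,82),("face",275,101,54),("jawback",273,150,54),("lidbot",281,99,70)]:
    p=atz("w8",u,v,z); print(n,p,(p[:2]-C)@YH,(p[:2]-C)@XH)
print((np.array([458.6,17.5])-C)@YH)
E
```

```text
lid [452.75988143 -15.43446248  82.        ] 134.50660189176173 0.8813272754732935
face [448.82882074 -38.91528729  54.        ] 110.69904388458131 0.9318598535983084
jawback [443.35938499 -68.20830284  54.        ] 80.90389104843943 0.4375372271713446
lidbot [450.88227284 -38.6459103   70.        ] 111.30798781824049 2.9113589827469704
167.9539164997651
```

View pics/w8c.png

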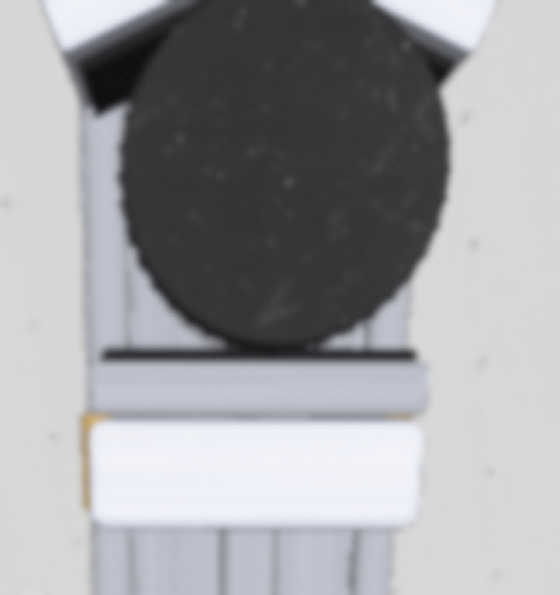

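```bash
python3 - <<'E'
from h import *
C=np.array([429.4,-147.9])
for q in np.arange(12.4,13.81,0.2): s=step(C,q,25); show(s)
snap("side","s9");snap("wrist","w9")
a=cv2.imread("pics/s9.png")[130:250,190:310]; cv2.imwrite("pics/s9c.png",cv2.resize(a,None,fx=5,fy=5,interpolation=cv2.INTER_CUBIC))
E
```

```text
t24.48 q12.400 qa12.383 drag0.35 rad-1.87 r35.18 fz12.4 op17.0
t24.91 q12.600 qa12.584 drag0.33 rad-3.34 r35.16 fz12.4 op16.7
t25.34 q12.800 qa12.787 drag0.25 rad-3.00 r35.15 fz11.5 op16.6
t25.77 q13.000 qa12.992 drag1.30 rad-3.00 r35.14 fz10.7 op16.8
t26.21 q13.200 qa13.196 drag0.51 rad-2.93 r35.11 fz11.1 op16.7
t26.64 q13.400 qa13.400 drag-0.17 rad-2.15 r35.10 fz9.3 op16.7
t27.07 q13.600 qa13.602 drag0.51 rad-1.38 r35.09 fz8.7 op16.4
t27.51 q13.800 qa13.804 drag0.23 rad-1.02 r35.10 fz9.3 op16.5
```

View pics/s9c.png

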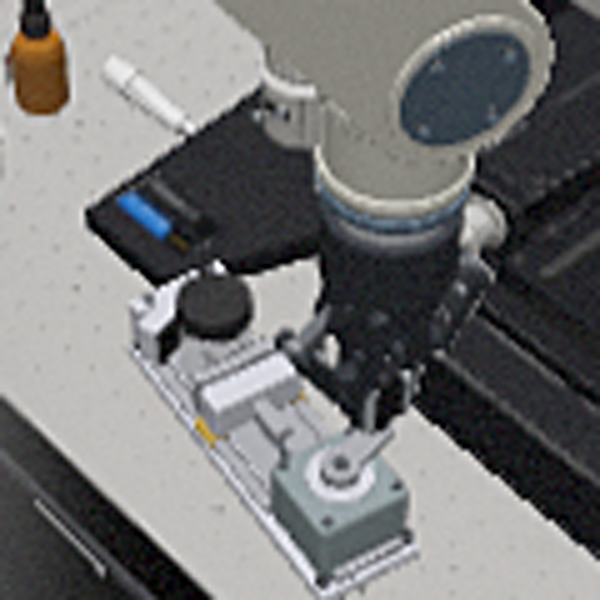

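View pics/w9.png

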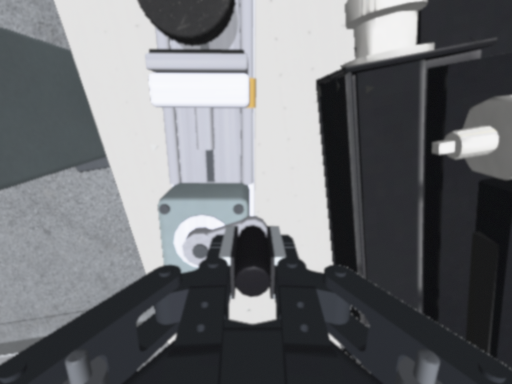

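```bash
cat >> h.py <<'E'
def avg(C,n=8):
    F=[];P=[]
    for i in range(n):
        o=readout.get_obs();F.append(o["contact_force"]);P.append(o["eef_pos"]);arm.dwell(.03)
    f=np.mean(F,0);p=np.mean(P,0);qa=ang(p,C)
    return -f[:2]@tg(qa),np.std([-x[:2]@tg(qa) for x in F])/np.sqrt(n),-f[:2]@dr(qa)
E
python3 - <<'E'
from h import *
C=np.array([429.4,-147.9])
for i,q in enumerate([13.9,14.0,14.1,14.2,14.3,14.4,14.5]):
    s=step(C,q,25); a=avg(C); show(s); print("   avg %.2f +-%.2f rad %.2f"%a); snap("side",f"sa{i}")
    if a[0]>2: break
snap("wrist","w10")
a=cv2.imread("pics/w10.png")[0:250,120:320]; cv2.imwrite("pics/w10c.png",cv2.resize(a,None,fx=2.4,fy=2.4,interpolation=cv2.INTER_CUBIC))
E
```

```text
t27.90 q13.900 qa13.904 drag-0.38 rad-1.37 r35.06 fz9.5 op16.7
   avg 0.05 +-0.11 rad -1.99
t28.51 q14.000 qa14.003 drag0.57 rad-1.56 r35.03 fz9.7 op16.7
   avg 0.22 +-0.10 rad -1.52
t29.12 q14.100 qa14.104 drag1.15 rad-0.67 r35.05 fz9.7 op16.4
   avg 0.05 +-0.17 rad -1.19
t29.73 q14.200 qa14.204 drag0.64 rad-0.89 r35.03 fz9.7 op17.2
   avg -0.10 +-0.27 rad -1.22
t30.33 q14.300 qa14.305 drag0.30 rad-0.94 r35.02 fz9.9 op17.0
   avg 0.07 +-0.14 rad -1.45
t30.94 q14.400 qa14.406 drag-0.15 rad-0.95 r35.00 fz8.6 op16.7
   avg 0.03 +-0.13 rad -1.23
t31.55 q14.500 qa14.506 drag0.21 rad-1.16 r34.98 fz9.2 op16.7
   avg 0.30 +-0.19 rad -1.06
```

View pics/w10c.png

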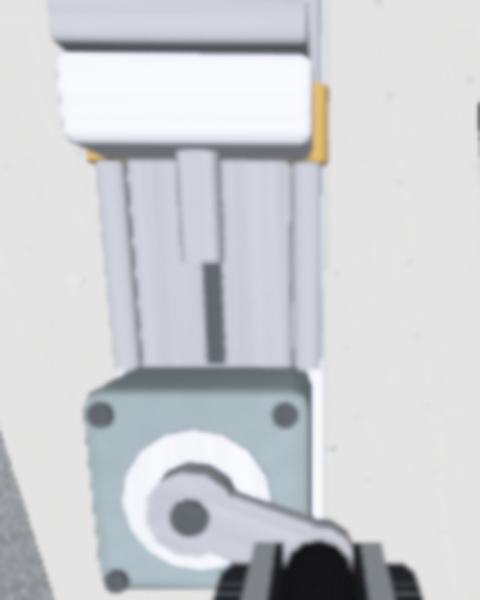

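```bash
python3 - <<'E'
from h import *
C=np.array([429.4,-147.9])
for i,q in enumerate([14.6,14.7,14.8,14.9,15.0,15.1]):
    s=step(C,q,25); a=avg(C,10); show(s); print("   avg %.2f +-%.2f rad %.2f"%a); snap("side",f"sb{i}"); snap("wrist",f"wb{i}")
    if a[0]>1.1: break
E
```

```text
t32.21 q14.600 qa14.604 drag0.27 rad-0.77 r34.99 fz9.6 op16.4
   avg 0.57 +-0.12 rad -0.85
t32.93 q14.700 qa14.703 drag1.01 rad-1.02 r34.95 fz10.1 op16.7
   avg 0.64 +-0.19 rad -0.83
t33.66 q14.800 qa14.801 drag1.21 rad-0.76 r34.94 fz9.3 op16.9
   avg 1.44 +-0.12 rad -0.44
```

```bash
python3 - <<'E'
from h import *
C=np.array([429.4,-147.9])
for i,q in enumerate([14.9,14.97]):
    s=step(C,q,25); a=avg(C,16); show(s); print("   avg %.2f +-%.2f rad %.2f"%a); snap("side",f"sc{i}"); snap("wrist",f"wc{i}")
    if a[0]>1.9: break
ims=[cv2.resize(cv2.imread(f"pics/{n}.png")[0:60,120:260],None,fx=4,fy=4,interpolation=cv2.INTER_CUBIC)[:140] for n in("wb0","wb2",f"wc{i}")]
cv2.imwrite("pics/cmp.png",np.vstack(ims))
E
```

```text
t34.38 q14.900 qa14.899 drag2.87 rad-0.32 r34.99 fz9.2 op16.5
   avg 1.81 +-0.11 rad -0.20
t35.27 q14.970 qa14.967 drag2.84 rad0.24 r34.97 fz9.2 op16.9
   avg 2.60 +-0.08 rad 0.03
```

View pics/cmp.png

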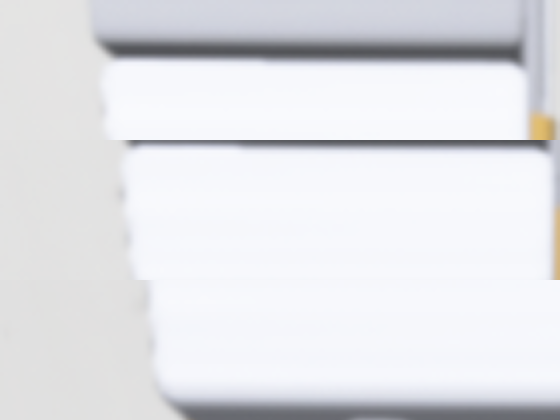

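```bash
python3 - <<'E'
from h import *
fingers.set_gripper(45)
o=readout.get_obs(); p=o["eef_pos"]; print(o["time_s"],o["opening"],p,o["contact_force"])
arm.move_straight([p[0],p[1],160],120)
arm.move_to([440,-60,230],AT); snap("wrist","w11"); snap("side","s11")
a=cv2.imread("pics/w11.png")[50:320,160:360]; cv2.imwrite("pics/w11c.png",cv2.resize(a,None,fx=2.2,fy=2.2,interpolation=cv2.INTER_CUBIC))
C=np.array([429.4,-147.9])
P=cloud("w11"); m=(P[...,2]>112)&(abs(P[...,0]-440)<50)&(abs(P[...,1]+150)<50)&(P[...,2]<128); q=P[m]; print(len(q),q.mean(0),ang(q.mean(0),C)+4*np.pi)
print(readout.get_obs()["time_s"],readout.get_obs()["contact_force"])
E
```

```text
36.2833 44.849512527307844 [ 447.59130015 -177.147265     96.63571685] [ 0.62012512  0.58242531 -0.31207611]
269 [ 451.12560701 -173.75134948  120.46539407] 14.841065954782806
37.6667 [-0.05146028  0.34156261 -0.18647751]
```

View pics/w11c.png

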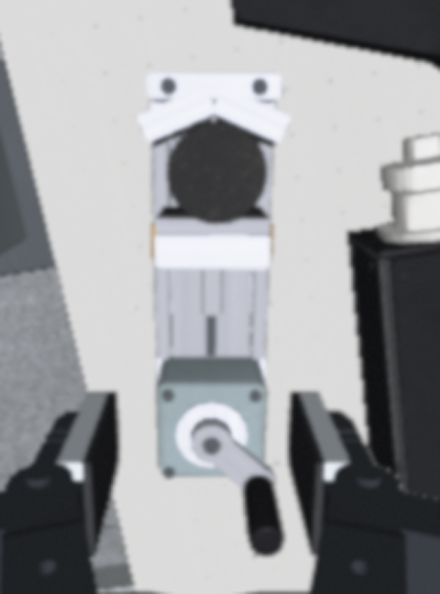

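View pics/s11.png

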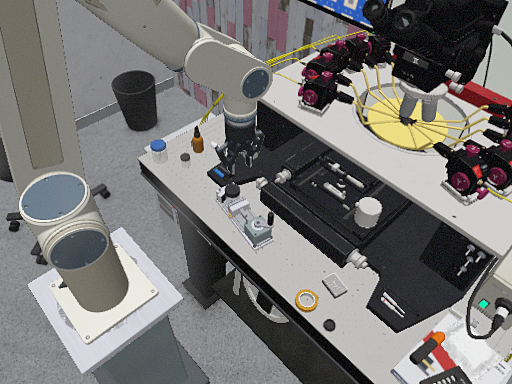

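```bash
python3 - <<'E'
from h import *
arm.dwell(0.3); arm.job_done(); print(readout.get_obs()["time_s"])
E
```

```text
the job is handed in; nothing more can be done
the job is handed in; nothing more can be done
```

I stood the can upright on the vise bed. Then I wound the crank clockwise from about 2.7 to 14.97 rad, let go, and backed the arm off above the vise. I handed the job in shortly after 37.7 s.

- **Clamping:** resistance at the grip began to rise at about 14.5 rad. It reached 2.6 N standing still, against about 0 N before the can was pinched. That is roughly 22 N of clamping by the figures you gave.
- **After letting go:** the camera put the crank at about 14.84 rad. This fits the expected slip back to about 18 N, though camera error is part of that figure. I had no direct reading of the clamping force.
- **Last pictures:** the can is upright, seated in the V jaw with the moving jaw against it. The gripper is clear and nothing else on the table appears to have moved.
- **Force while winding:** the gripper showed a steady 7–13 N upward push, well below the limits. It was gone after release.

No check failed. At the faster winding speed the standing drag readings came out negative, so I slowed down near the end and relied on averaged readings there.

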